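# Check that the lidded tin clears the drawer-height gauge

### The arm

A 7-joint arm with a two-finger parallel gripper is mounted at the origin on a cart in front of the work surface, level with it; the furniture and walls round the work are solid. World frame = base frame: x ahead of the robot, y to its left, z up, the work surface at z = 0. Lengths are in m, angles in rad, forces in N, time in s.
With the tool pointing down it reaches from about 0.4 to 0.875 m from the base axis. Payload 19.3 kg.
Tool frame: the origin (TCP) lies between the finger pads; the fingertips stand bot.tcp_to_tips ahead of it and the grasp point (between the pads) is the TCP (bot.tcp_to_tips is the distance from the TCP to the fingertips, in m); z points along the fingers, y is the line along which they close (so a half turn about z gives the same grasp; the last joint's range is limited). The gripper opens to 85 mm and grips with 20 to 120 N. Pads are 22 mm wide; open, the fingers measure 114 mm over their backs; the gripper's body (76 mm by 85 mm) begins 54 mm behind the grasp point. The pads swing forward as they close: fully open they stand 13 mm farther back than shut.
Start: joints at [-1.284, 0.521, -0.036, 1.599, 0.021, 1.021, -0.113], TCP at [0.218, 0.586, 0.25] pointing down, gripper open.
Joint ranges: [-2.91, 2.91], [-0.3, 2.13], [-1.5, 1.42], [0.17, 2.43], [-1.26, 4.41], [0.16, 1.93], [-2.52, 2.52]. Speed limits (rad/s): [1.89, 1.89, 2.39, 2.39, 3.01, 3.01, 3.01].

### API

Orientations are given as [roll, pitch, yaw] about the fixed x, y, z axes, in that order (R = Rz(yaw) Ry(pitch) Rx(roll)).
In Python, from workcell import telemetry, grab_frame, bot gives the robot as it stands. The module is installed in compiled form; this text tells all that it offers.
- The arm moves only by the shell command python3 -m crank 'ROWS' [FORCE]. ROWS is text: rows parted by semicolons, each of 7 numbers parted by spaces: the finger opening in m, from 0 to 0.0854, then the shift along the tool's x, y, z in m, then the turn, a rotation vector about the tool's x, y, z in degrees. A call has exactly 8 rows; each row shifts and turns the commanded pose from where the row before left it, along the tool's axes as they then stand; what a row does not reach is not made up. A row lasts 1/12 s, in which the tool goes at most 41.7 mm and 7.16 degrees, less where a joint would pass 70% of its speed; a pose out of reach is approached as far as the arm can. A call with a gripper value outside its range is refused whole. The fingers move at their own pace and stop on an object; FORCE is the grip in N (left out, the last holds). Time passes only in rows, so rows that do not move let the fingers close, or fill a call up. It gives the time, the measured TCP pose, the force, the opening and the grip force at its end, in the units of the state.
- telemetry.observe(): the state, without advancing time (a new reading comes with each control period).
- grab_frame(name): name is "scene" or "top" or "wrist"; returns a dict with "pixels" (420x560x3 uint8, red, green, blue), "depth" (420x560 float32, m along the optical axis (not along the pixel's ray), 0 where there is no reading), "vertical_fov" (degrees; the focal length in pixels is half the picture's height over the tangent of half this angle, whatever the lens; pixels are square), "cx", "cy" (the principal point, pixels), "R" (3x3) and "t" (3): a world point X has camera coordinates R X + t; the wrist camera has in their place "hand_eye" (4x4, takes a point from camera to tool coordinates, whose origin is the TCP and whose axes are the flange's). Camera axes: x right, y down, z forward; pixel columns grow to the right and rows downward; lengths in m; the calibration is good to about 2 mm. A picture is of the moment at which its call begins: read the wrist's pose just before it.
- bot.job_done(): hands the job in; it is judged then, once.
The state is a dict: "clock": time; "qpos": joint angles; "qd": joint speeds; "joint_efforts": joint torques, N m; "position": TCP position; "tool_rot": TCP orientation; "force": force on the tool from outside, world axes, zero at the start; "moment": the same for the moment, N m; "grip_width": finger opening in m; "finger_force": force on a finger pad.
Only numpy, scipy, OpenCV 4.12 (cv2) and the standard library are available. Lean on these libraries where they do the work, as an engineer would, in place of code of your own. Each camera call takes 0.05 s, during which the arm holds its last target. There are 200 camera calls.

### The job

Press the tin's raised lid fully home, then set the tin in the open mouth of the wooden height gauge and push it lengthways along the lane, under the fixed bar, until it comes up firmly against the end stop. Leave it standing there between the strips with its lid home. Do it gently: never force the lid, the gauge or the stop (about 25 N at most), and leave the ramekin and the kitchen timer where they are.

Things in the scene. Friction and masses are not known exactly. Their poses are not given: they have to be found in the camera images.
- tin: Plain metal oblong tin, 120 mm long (its x), 60 mm wide (its y), body 44 mm high, closed by a press-in lid; about 0.46 kg (varies 0.7 to 1.4 times). Origin at the centre of its underside. Either end may go first under the bar. Grip it across its 60 mm width on the body, under 44 mm: the lid is narrower. Sliding it on the worktop takes about 1.5 to 5 N.
- lid: The tin's press-in lid, 114 x 54 mm, centred on the tin; it only slides straight up and down in the tin. Its frame coincides with the tin's frame when the lid is home. It starts 5 to 7.5 mm too high. Stiff: it moves down under about 7 N and stays where it is left; when home it goes solid. If it stands high it catches on the gauge's bar.
- lid_top (a point): Centre of the lid's top face: 54 mm above the tin's underside when the lid is home, 59 to 61.5 mm at the start. The flat top can be pressed with the closed fingertips.
- gauge: Wooden height gauge fixed to the worktop, no floor (the tin slides on the worktop). Origin on the worktop under the middle of the bar; +x is the way the tin is pushed, from mouth to end stop, z up. Two guide strips 10 mm high, 10 mm wide bound the lane: inner faces at y = +-32.5 mm from x = -30 to 170 mm, flaring to +-44 mm at the mouth end, x = -110 mm.
- bar (a point): Middle of the underside of the gauge's fixed bar, 56 mm above the worktop. The bar lies along the gauge's y, 22 mm wide (x -11 to 11 mm), top at 70 mm, on two posts 70 mm high, inner faces y = +-32.5 mm, outer faces +-50.5 mm.
- mouth (a point): Point on the worktop, on the lane's middle line at gauge x = -95 mm: a tin centred here and along the lane stands in the mouth, clear of the bar.
- stop_block: Wooden block 34 x 62 x 42 mm fixed across the lane's far end, centre at gauge x = 165 mm; its frame is the gauge's frame. It carries the end stop: a steel screw with a round pad (24 mm across, 25 mm up, mid-lane) that does not give. Its face is locked between gauge x = 55 and 91 mm, not measured: the tin meets it with its centre at x = -5 to 31 mm, to be felt.
- ramekin: Small white ramekin, 67 mm across, 40 mm high, origin under its centre. Bystander, loose.
- kitchen_timer: White cube-like kitchen timer 76 x 62 x 62 mm, origin under its centre. Bystander, loose.

How it is judged:
By the outcome, as a careful person would: the job done as asked, in the order asked, and still so for the second after the job is handed in, with the robot touching nothing.
It also fails if it takes over 61 s, if anything falls off the work surface, if the arm or the gripper's body presses on something with over 40 N, if the wrist force passes 120 N, or if a joint passes its speed limit or range.

## Working session

There is one attempt and no reset: what is moved stays moved. The work goes in short steps, Python scripts to look and compute and a shell command to move; the robot and the scene stay as the last step left them, time stands still between calls to the robot, and variables do not carry over. Pictures are saved under pics/ and viewed, at most 10 in all, crops included, and the job is handed in when it is done.

```bash
mkdir -p pics; cat > h.py <<'E'
import numpy as np, cv2
from workcell import telemetry, grab_frame, bot
def snap(n,f):
    s=telemetry.observe(); d=grab_frame(n); np.savez(''+f+'.npz',**{k:v for k,v in d.items()},pos=s['position'],rot=s['tool_rot'])
    cv2.imwrite('pics/'+f+'.png',d['pixels'][:,:,::-1]); return d
def load(f): return np.load(''+f+'.npz')
def ray(d,u,v):
    f=d['pixels'].shape[0]/2/np.tan(np.radians(float(d['vertical_fov']))/2)
    return np.array([(u-d['cx'])/f,(v-d['cy'])/f,1.])
def toworld(d,pc):
    if 'hand_eye' in d:
        from scipy.spatial.transform import Rotation as R
        p=d['hand_eye'][:3,:3]@pc+d['hand_eye'][:3,3]
        return R.from_euler('xyz',d['rot']).as_matrix()@p+d['pos']
    return d['R'].T@(pc-d['t'])
def at_z(d,u,v,z):
    o=toworld(d,np.zeros(3)); r=toworld(d,ray(d,u,v))-o
    return o+r*(z-o[2])/r[2]
def at_depth(d,u,v):
    return toworld(d,ray(d,u,v)*d['depth'][int(round(v)),int(round(u))])
E
python3 - <<'E'
from h import *
np.set_printoptions(precision=4,suppress=True)
s=telemetry.observe(); print(s, bot.tcp_to_tips)
a=snap('scene','scene0'); b=snap('top','top0')
for d in(a,b): print(d['vertical_fov'],d['cx'],d['cy'],d['R'],d['t'])
E
```

```text
{'clock': 0.0, 'qpos': array([-1.2842,  0.522 , -0.0363,  1.6   ,  0.0212,  1.0211, -0.1128]), 'qd': array([-0.0006, -0.0019, -0.0006, -0.0004, -0.0004,  0.0001, -0.    ]), 'joint_efforts': array([ -0.003 , -92.7084,   1.9789, -36.9932,   0.0178,   0.0082,
        -0.    ]), 'position': array([0.2182, 0.5853, 0.2497]), 'tool_rot': array([-3.1405,  0.0001,  2.7847]), 'force': array([-0.5779,  0.6625, -0.2208]), 'moment': array([0.0044, 0.0432, 0.0023]), 'finger_force': 0.0, 'grip_width': 0.08567000572946765} 0.019
42.160264576055994 268.8570190132662 199.12298211506334 [[ 0.5845 -0.811  -0.0229]
 [-0.3464 -0.2239 -0.911 ]
 [ 0.7337  0.5404 -0.4118]] [-0.3087  0.218   0.9655]
48.935150917049526 283.7316183573212 205.13443573004292 [[ 0.0196 -0.9998  0.0073]
 [-0.9963 -0.0201 -0.0839]
 [ 0.0841 -0.0056 -0.9964]] [-0.0287  0.4835  1.4163]
```

View pics/top0.png

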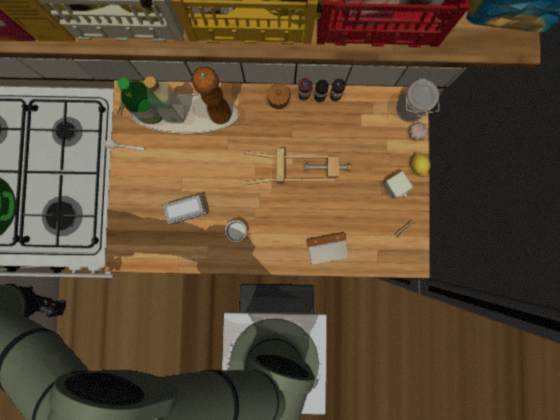

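View pics/scene0.png

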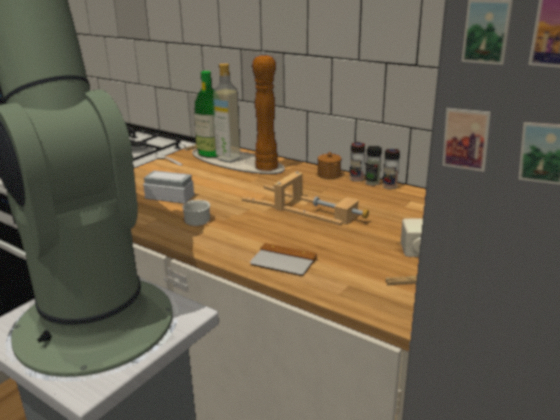

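The top view shows the tin at about (185,208), the ramekin at (236,231), the gauge bar at (281,165) with the mouth to the left (strips from x≈245) and the stop block at (333,167), and the timer at (399,184). I'll enlarge the area to read the corners.

```bash
python3 - <<'E'
import cv2
i=cv2.imread('pics/top0.png')[135:245,155:355]
cv2.imwrite('pics/crop1.png',cv2.resize(i,None,fx=4,fy=4,interpolation=cv2.INTER_CUBIC))
E
```

```text
(no output)
```

View pics/crop1.png

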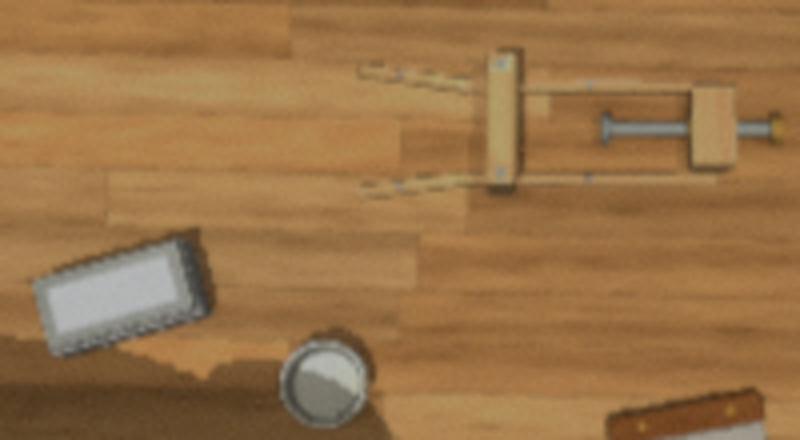

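The crop shows the lid's corners at about (46,295), (172,252), (190,300) and (62,336), the bar top's centre at (502,120), the block top's centre at (713,126), the ramekin at (324,383) and the pad face at x≈603.

```bash
python3 - <<'E'
from h import *
np.set_printoptions(precision=4,suppress=True)
d=load('top0')
P=lambda u,v,z: at_z(d,u/4+155-.4,v/4+135-.4,z)
lid=np.array([P(*c,.06) for c in[(46,295),(172,252),(190,300),(62,336)]]); print(lid,lid.mean(0))
print('edges',[np.linalg.norm(lid[i]-lid[i-1]) for i in range(4)])
for a,b in((0,1),(3,2)): v=lid[b]-lid[a]; print('yaw',np.degrees(np.arctan2(v[1],v[0])))
bar=np.array([P(*c,.07) for c in[(488,52),(518,52),(516,188),(487,188)]]); print('bar',bar,bar.mean(0))
blk=np.array([P(*c,.042) for c in[(691,86),(735,86),(735,165),(691,165)]]); print('blk',blk.mean(0), np.linalg.norm(blk-np.roll(blk,1,0),axis=1))
v=blk.mean(0)-bar.mean(0); print('gauge yaw',np.degrees(np.arctan2(v[1],v[0])),np.linalg.norm(v[:2]))
print('strips near far',P(590,85,.01),P(590,178,.01), 'L',P(365,70,.01),P(367,190,.01),P(690,86,.01),P(710,180,.01))
print('pad',P(603,128,.025),'ram',P(324,383,.04))
# depth: tin blob
f=lambda u,v: at_depth(d,u/4+155,v/4+135)
print(f(118,296),f(502,120),f(713,126))
E
```

```text
[[0.4638 0.3361 0.06  ]
 [0.4983 0.2423 0.06  ]
 [0.4622 0.2275 0.06  ]
 [0.433  0.3228 0.06  ]] [0.4643 0.2822 0.06  ]
edges [np.float64(0.033481658702137956), np.float64(0.09998028606661402), np.float64(0.03906804398663519), np.float64(0.09972928055488614)]
yaw -69.79411018613553
yaw -73.01958065347445
bar [[ 0.6547  0.0063  0.07  ]
 [ 0.6552 -0.0165  0.07  ]
 [ 0.5511 -0.017   0.07  ]
 [ 0.5506  0.0049  0.07  ]] [ 0.6029 -0.0056  0.07  ]
blk [ 0.6067 -0.1683  0.042 ] [0.0617 0.0341 0.0617 0.034 ]
gauge yaw -88.64885111035727 0.16282748643978825
strips near far [ 0.6426 -0.0742  0.01  ] [ 0.5684 -0.0754  0.01  ] L [0.6509 0.104  0.01  ] [0.5553 0.0999 0.01  ] [ 0.6434 -0.1534  0.01  ] [ 0.5687 -0.17    0.01  ]
pad [ 0.6059 -0.0842  0.025 ] ram [0.4021 0.1265 0.04  ]
[0.4628 0.2804 0.0609] [ 0.6006 -0.0066  0.0753] [ 0.6042 -0.169   0.0469]
```

```bash
cat >> h.py <<'E'
def rel(target,yaw_deg):
    """tool-frame shift to world target, and turn about tool z to bring tool yaw to yaw_deg"""
    from scipy.spatial.transform import Rotation as R
    s=telemetry.observe(); M=R.from_euler('xyz',s['tool_rot'])
    sh=M.inv().apply(np.array(target)-s['position'])
    T=R.from_euler('xyz',[np.pi,0,np.radians(yaw_deg)])
    print('t',round(s['clock'],2),'pos',s['position'].round(4),'F',s['force'].round(1),'w',round(s['grip_width'],4),'yaw',np.degrees(s['tool_rot'][2]).round(2),'shift mm',(sh*1000).round(1),'turn deg',np.degrees((M.inv()*T).as_rotvec()).round(2))
E
python3 -m crank '0 -.034 -.020 0 0 0 0;0 -.034 -.020 0 0 0 0;0 -.034 -.020 0 0 0 0;0 -.034 -.020 0 0 0 0;0 -.034 -.020 0 0 0 0;0 -.034 -.020 0 0 0 0;0 -.034 -.020 0 0 0 0;0 -.034 -.020 0 0 0 0' 30
python3 -m crank '0 -.034 -.020 0 0 0 0;0 -.030 -.019 0 0 0 0;0 0 0 0 0 0 7;0 0 0 0 0 0 7;0 0 0 0 0 0 7;0 0 0 0 0 0 7;0 0 0 0 0 0 7;0 0 0 0 0 0 7'
python3 -m crank '0 0 0 0 0 0 7;0 0 0 0 0 0 2;0 0 0 0 0 0 0;0 0 0 0 0 0 0;0 0 0 0 0 0 0;0 0 0 0 0 0 0;0 0 0 0 0 0 0;0 0 0 0 0 0 0'
python3 - <<'E'
from h import *
rel([.4635,.2815,.25],108.5); d=snap('wrist','wr1'); print(d['hand_eye'],d['vertical_fov'])
E
```

```text
clock: 0.77
position: [0.4181, 0.3389, 0.2502]
tool_rot: [-3.141, -0.0, 2.785]
force: [0.6, 0.8, -0.4]
grip_width: -0.0002
finger_force: 0.0
clock: 1.43
position: [0.4635, 0.2816, 0.2501]
tool_rot: [-3.141, 0.0, 2.046]
force: [0.4, 0.2, 0.7]
grip_width: 0.0002
finger_force: 0.0
clock: 2.1
position: [0.4637, 0.2817, 0.2503]
tool_rot: [-3.142, -0.0, 1.895]
force: [0.3, 0.8, -0.0]
grip_width: -0.0001
finger_force: 0.0
t 2.1 pos [0.4637 0.2817 0.2503] F [ 0.3  0.8 -0. ] w -0.0001 yaw 108.58 shift mm [-0.1 -0.2  0.3] turn deg [-0.   -0.    0.08]
[[-3.74077413e-04 -9.60539545e-01 -2.78143206e-01  7.00631806e-02]
 [ 9.99999845e-01 -2.44836419e-04 -4.99391286e-04 -3.62235828e-04]
 [ 4.11585492e-04 -2.78143350e-01  9.60539488e-01 -1.22820245e-01]
 [ 0.00000000e+00  0.00000000e+00  0.00000000e+00  1.00000000e+00]] 59.711938750963064
```

View pics/wr1.png

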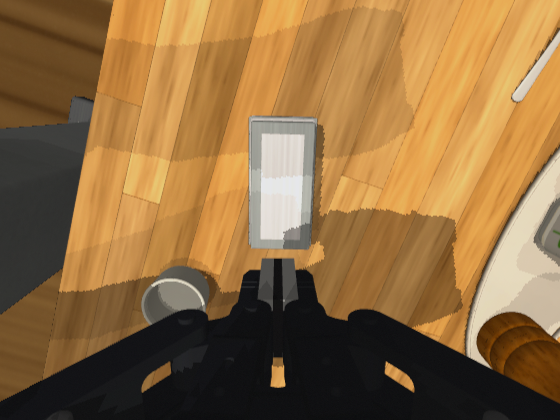

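The wrist view shows the tin upright at u≈249–317, v≈117–248, nearly aligned with the picture, and the ramekin at (176,298). I'll fit the lid plane and its outline from the depth.

```bash
cat >> h.py <<'E'
def cloud(d):
    H,W=d['depth'].shape; v,u=np.mgrid[0:H,0:W]
    f=H/2/np.tan(np.radians(float(d['vertical_fov']))/2)
    pc=np.stack([(u-d['cx'])/f,(v-d['cy'])/f,np.ones((H,W))],-1)*d['depth'][...,None]
    return np.array(toworld(d,pc.reshape(-1,3).T[:,:].T[0])) if 0 else pc
def wcloud(d):
    from scipy.spatial.transform import Rotation as R
    pc=cloud(d).reshape(-1,3)
    if 'hand_eye' in d:
        return ((pc@d['hand_eye'][:3,:3].T+d['hand_eye'][:3,3])@R.from_euler('xyz',d['rot']).as_matrix().T+d['pos']).reshape(*d['depth'].shape,3)
    return ((pc-d['t'])@d['R']).reshape(*d['depth'].shape,3)
E
python3 - <<'E'
from h import *
np.set_printoptions(precision=4,suppress=True)
d=load('wr1'); w=wcloud(d)[100:262,230:340]
print('table z',np.median(w[:20,:15,2]))
for lo,hi in((.052,.07),(.036,.07)):
    m=(w[...,2]>lo)&(w[...,2]<hi); p=w[m]
    r=cv2.minAreaRect((p[:,:2]*1000).astype(np.float32)); print(lo,m.sum(),'zmed',np.median(p[:,2]),r)
E
```

```text
table z -0.0006752667921511302
0.052 7812 zmed 0.060144981362531866 ((466.2327880859375, 283.047119140625), (53.74382781982422, 114.04905700683594), 17.152542114257812)
0.036 8553 zmed 0.06006544002166675 ((466.3923645019531, 283.40521240234375), (60.1251220703125, 119.89017486572266), 17.343589782714844)
```

```bash
python3 - <<'E'
from h import *
rel([.4663,.2832,.086],107.2)
E
```

```text
t 2.15 pos [0.4637 0.2817 0.2503] F [ 0.5 -0.2 -0.3] w 0.0001 yaw 108.57 shift mm [  0.6   3.  164.3] turn deg [ 0.   -0.    1.37]
```

```bash

python3 -m crank '0 .0006 .003 .03 0 0 1.4;0 0 0 .035 0 0 0;0 0 0 .035 0 0 0;0 0 0 .030 0 0 0;0 0 0 .020 0 0 0;0 0 0 .008 0 0 0;0 0 0 .004 0 0 0;0 0 0 .002 0 0 0'
python3 -m crank '0 0 0 .001 0 0 0;0 0 0 .001 0 0 0;0 0 0 .001 0 0 0;0 0 0 .001 0 0 0;0 0 0 .0005 0 0 0;0 0 0 .0005 0 0 0;0 0 0 .0005 0 0 0;0 0 0 0 0 0 0'
```

```text
clock: 2.82
position: [0.4666, 0.2834, 0.0866]
tool_rot: [3.141, -0.0, 1.87]
force: [-0.3, 0.2, 0.4]
grip_width: -0.0003
finger_force: 0.0
clock: 3.48
position: [0.4663, 0.2833, 0.0808]
tool_rot: [-3.142, 0.0, 1.87]
force: [0.2, -0.2, -0.1]
grip_width: 0.0
finger_force: 0.0
```

```bash

python3 -m crank '0 0 0 .0005 0 0 0;0 0 0 .0005 0 0 0;0 0 0 .0005 0 0 0;0 0 0 .0005 0 0 0;0 0 0 .0005 0 0 0;0 0 0 .0005 0 0 0;0 0 0 0 0 0 0;0 0 0 0 0 0 0'
```

```text
clock: 4.15
position: [0.4663, 0.2833, 0.0779]
tool_rot: [3.141, -0.0, 1.87]
force: [-0.8, -0.6, 5.2]
grip_width: -0.0001
finger_force: 2.4
```

```bash

python3 -m crank '0 0 0 .0004 0 0 0;0 0 0 .0004 0 0 0;0 0 0 .0004 0 0 0;0 0 0 .0004 0 0 0;0 0 0 .0004 0 0 0;0 0 0 0 0 0 0;0 0 0 0 0 0 0;0 0 0 0 0 0 0'
```

```text
clock: 4.82
position: [0.4663, 0.2833, 0.0759]
tool_rot: [3.142, -0.0, 1.87]
force: [-1.0, -0.5, 5.3]
grip_width: -0.0001
finger_force: 2.6
```

```bash

python3 -m crank '0 0 0 .0004 0 0 0;0 0 0 .0004 0 0 0;0 0 0 .0004 0 0 0;0 0 0 .0003 0 0 0;0 0 0 .0002 0 0 0;0 0 0 0 0 0 0;0 0 0 0 0 0 0;0 0 0 0 0 0 0'
```

```text
clock: 5.48
position: [0.4663, 0.2833, 0.0742]
tool_rot: [3.142, -0.0, 1.87]
force: [-1.8, 0.1, 5.6]
grip_width: -0.0
finger_force: 2.7
```

```bash

python3 -m crank '0 0 0 .0002 0 0 0;0 0 0 0 0 0 0;0 0 0 .0002 0 0 0;0 0 0 0 0 0 0;0 0 0 .0002 0 0 0;0 0 0 0 0 0 0;0 0 0 .0002 0 0 0;0 0 0 0 0 0 0'
```

```text
clock: 6.15
position: [0.4663, 0.2833, 0.0734]
tool_rot: [3.142, -0.0, 1.87]
force: [-0.7, -0.5, 6.1]
grip_width: -0.0002
finger_force: 2.9
```

```bash

python3 -m crank '0 0 0 .0001 0 0 0;0 0 0 0 0 0 0;0 0 0 .0001 0 0 0;0 0 0 0 0 0 0;0 0 0 .0001 0 0 0;0 0 0 0 0 0 0;0 0 0 .0001 0 0 0;0 0 0 0 0 0 0'
```

```text
clock: 6.82
position: [0.4663, 0.2833, 0.0731]
tool_rot: [3.142, -0.0, 1.87]
force: [-1.3, -1.2, 7.0]
grip_width: -0.0002
finger_force: 3.6
```

```bash

python3 -m crank '0 0 0 .0001 0 0 0;0 0 0 0 0 0 0;0 0 0 .0001 0 0 0;0 0 0 0 0 0 0;0 0 0 .0001 0 0 0;0 0 0 0 0 0 0;0 0 0 .0001 0 0 0;0 0 0 0 0 0 0'
```

```text
clock: 7.48
position: [0.4664, 0.2833, 0.073]
tool_rot: [3.141, -0.0, 1.87]
force: [-3.4, -2.0, 14.4]
grip_width: -0.0004
finger_force: 7.4
```

The lid went solid at TCP z 0.073 with 14 N, so the tips are at 54 mm, which is the home height. I'll lift off, check the tin, and look at the gauge from close by.

```bash

python3 -m crank '0 0 0 -.005 0 0 0;0 0 0 -.020 0 0 0;0 0 0 -.035 0 0 0;0 0 0 -.035 0 0 0;0 0 0 -.035 0 0 0;0 0 0 -.035 0 0 0;0 0 0 -.012 0 0 0;0 0 0 0 0 0 0'
python3 - <<'E'
from h import *
d=snap('wrist','wr2'); w=wcloud(load('wr2'))
m=(w[...,2]>.049)&(w[...,2]<.07)&(np.hypot(w[...,0]-.4663,w[...,1]-.2832)<.07); p=w[m]
print('table',np.median(w[100:140,200:225,2]),'lid z',np.median(p[:,2]),cv2.minAreaRect((p[:,:2]*1000).astype(np.float32)))
m=(w[...,2]>.036)&(w[...,2]<.07)&(np.hypot(w[...,0]-.4663,w[...,1]-.2832)<.08); p=w[m];print(cv2.minAreaRect((p[:,:2]*1000).astype(np.float32)))
rel([.603,-.10,.30],91.4)
E
```

```text
clock: 8.15
position: [0.4673, 0.2839, 0.2528]
tool_rot: [3.137, -0.002, 1.87]
force: [-0.7, -0.3, -0.2]
grip_width: 0.0002
finger_force: 0.0
table -0.00062503324487867 lid z 0.05348793460638407 ((465.9148864746094, 283.3341979980469), (54.09310531616211, 113.29051208496094), 17.159923553466797)
((465.9469909667969, 283.2113342285156), (60.65932846069336, 119.57699584960938), 17.112260818481445)
t 8.2 pos [0.4667 0.2837 0.2508] F [ 0.3  0.6 -0.6] w -0.0002 yaw 107.16 shift mm [-406.7   17.2  -49.6] turn deg [ 0.13 -0.08 15.76]
```

```bash

python3 -m crank '0 -.036 .0015 -.005 0 0 0;0 -.036 .0015 -.005 0 0 0;0 -.036 .0015 -.005 0 0 0;0 -.036 .0015 -.005 0 0 0;0 -.036 .0015 -.005 0 0 0;0 -.036 .0015 -.005 0 0 0;0 -.036 .0015 -.005 0 0 0;0 -.036 .0015 -.005 0 0 0'
python3 -m crank '0 -.036 .0015 -.005 0 0 0;0 -.036 .0015 -.005 0 0 0;0 -.036 .0015 0 0 0 0;0 -.011 .0005 0 0 0 5.3;0 0 0 0 0 0 5.3;0 0 0 0 0 0 5.2;0 0 0 0 0 0 0;0 0 0 0 0 0 0'
python3 - <<'E'
from h import *
np.set_printoptions(precision=4,suppress=True)
rel([.603,-.10,.30],91.4)
snap('wrist','wr3'); w=wcloud(load('wr3'))
m=(w[...,2]>.062)&(w[...,2]<.078)&(abs(w[...,0]-.603)<.09)&(abs(w[...,1])<.06); p=w[m]
print('bar',m.sum(),np.median(p[:,2]),cv2.minAreaRect((p[:,:2]*1000).astype(np.float32)))
E
```

```text
clock: 8.87
position: [0.5626, 0.0099, 0.2885]
tool_rot: [-3.14, -0.0, 1.87]
force: [-0.0, -0.0, -0.3]
grip_width: -0.0001
finger_force: 0.0
clock: 9.53
position: [0.6023, -0.1003, 0.2983]
tool_rot: [-3.14, 0.0, 1.598]
force: [0.4, -0.1, 0.3]
grip_width: 0.0003
finger_force: 0.0
t 9.53 pos [ 0.6023 -0.1003  0.2983] F [ 0.4 -0.1  0.3] w 0.0003 yaw 91.53 shift mm [ 0.3  0.7 -1.7] turn deg [-0.1   0.01  0.13]
bar 2867 0.06933337652584695 ((605.2571411132812, -7.226377487182617), (100.90727233886719, 22.069780349731445), 0.8368600606918335)
```

View pics/wr3.png

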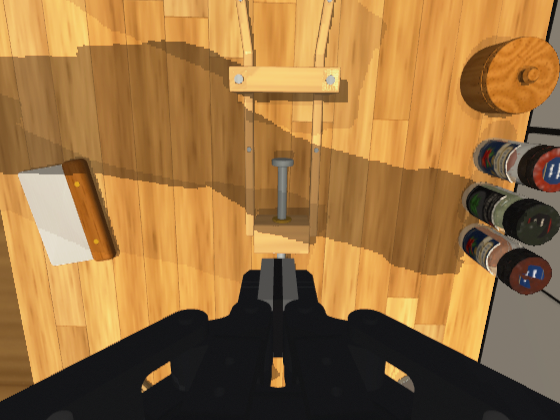

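The picture shows the bar at (284,80), the strips converging correctly, and the stop pad's face at about (283,159). The bar fit is 100.9 × 22.1 mm, as it should be. Next I'll go back to the tin and grasp it.

```bash
python3 - <<'E'
from h import *
d=load('wr3'); p=at_z(d,283,159,.034); print(p, (-p[1]*1000-7.2))
rel([.466,.2832,.15],107.15)
E
```

```text
[ 0.6068841  -0.08402329  0.034     ] 76.82328722266203
t 9.58 pos [ 0.6024 -0.1002  0.2986] F [-0.5  0.5  0.2] w -0.0002 yaw 91.57 shift mm [ 387.1 -125.6  148.8] turn deg [ -0.07  -0.   -15.58]
```

```bash

python3 -m crank '.0854 .0352 -.0114 .011 0 0 0;.0854 .0352 -.0114 .011 0 0 0;.0854 .0352 -.0114 .011 0 0 0;.0854 .0352 -.0114 .011 0 0 0;.0854 .0352 -.0114 .011 0 0 0;.0854 .0352 -.0114 .011 0 0 0;.0854 .0352 -.0114 .011 0 0 0;.0854 .0352 -.0114 .011 0 0 0'
python3 -m crank '.0854 .0352 -.0114 .011 0 0 0;.0854 .0352 -.0114 .011 0 0 0;.0854 .0352 -.0114 .011 0 0 0;.0854 0 0 .010 0 0 -5.2;.0854 0 0 .010 0 0 -5.2;.0854 0 0 .008 0 0 -5.2;.0854 0 0 0 0 0 0;.0854 0 0 0 0 0 0'
python3 - <<'E'
from h import *
rel([.466,.2832,.026],107.15)
E
```

```text
clock: 10.25
position: [0.5037, 0.1805, 0.211]
tool_rot: [3.142, -0.0, 1.598]
force: [1.1, 0.1, -0.3]
grip_width: 0.0854
finger_force: 0.0
clock: 10.92
position: [0.4679, 0.2834, 0.1504]
tool_rot: [-3.141, -0.0, 1.866]
force: [-0.5, -0.4, 0.9]
grip_width: 0.0851
finger_force: 0.0
t 10.92 pos [0.4679 0.2834 0.1504] F [-0.5 -0.4  0.9] w 0.0851 yaw 106.89 shift mm [  0.4  -1.8 124.4] turn deg [-0.04 -0.   -0.26]
```

```bash

python3 -m crank '.0854 .0004 -.0018 .030 0 0 -.2;.0854 0 0 .030 0 0 0;.0854 0 0 .030 0 0 0;.0854 0 0 .020 0 0 0;.0854 0 0 .010 0 0 0;.0854 0 0 .0045 0 0 0;.0854 0 0 0 0 0 0;.0854 0 0 0 0 0 0'
python3 -m crank '.05 0 0 0 0 0 0;.05 0 0 0 0 0 0;.05 0 0 0 0 0 0;.05 0 0 0 0 0 0;.05 0 0 0 0 0 0;.05 0 0 0 0 0 0;.05 0 0 0 0 0 0;.05 0 0 0 0 0 0' 35
```

```text
clock: 11.58
position: [0.4668, 0.2837, 0.0271]
tool_rot: [3.14, -0.0, 1.87]
force: [-0.3, 0.4, 0.1]
grip_width: 0.0857
finger_force: 0.0
clock: 12.25
position: [0.4666, 0.2838, 0.0271]
tool_rot: [3.14, -0.001, 1.87]
force: [-1.9, -0.7, 10.9]
grip_width: 0.0596
finger_force: 36.0
```

```bash

python3 -m crank '.05 0 0 -.003 0 0 0;.05 0 0 -.007 0 0 0;.05 0 0 -.012 0 0 0;.05 0 0 -.012 0 0 0;.05 0 0 -.006 0 0 0;.05 0 0 0 0 0 0;.05 0 0 0 0 0 0;.05 0 0 0 0 0 0'
python3 - <<'E'
from h import *
rel([.604,.089,.067],90.85)
E
```

```text
clock: 12.92
position: [0.466, 0.2834, 0.0659]
tool_rot: [-3.141, 0.0, 1.87]
force: [0.4, -0.3, -5.3]
grip_width: 0.0597
finger_force: 40.4
t 12.92 pos [0.466  0.2834 0.0659] F [ 0.4 -0.3 -5.3] w 0.0597 yaw 107.16 shift mm [-226.5   74.4   -1.1] turn deg [-1.000e-02  0.000e+00  1.631e+01]
```

```bash

python3 -m crank '.05 -.010 .003 0 0 0 1;.05 -.022 .007 0 0 0 2;.05 -.025 .008 0 0 0 2;.05 -.025 .008 0 0 0 2;.05 -.025 .008 0 0 0 2;.05 -.025 .008 0 0 0 2;.05 -.025 .008 0 0 0 2;.05 -.025 .007 0 0 0 2'
python3 - <<'E'
from h import *
rel([.604,.089,.067],90.85)
E
```

```text
clock: 13.58
position: [0.5556, 0.1132, 0.0655]
tool_rot: [-3.141, 0.001, 1.606]
force: [-0.1, 0.8, -5.3]
grip_width: 0.0594
finger_force: 40.3
t 13.58 pos [0.5556 0.1132 0.0655] F [-0.1  0.8 -5.3] w 0.0594 yaw 91.99 shift mm [-25.9  47.6  -1.5] turn deg [-0.03  0.03  1.14]
```

```bash

python3 -m crank '.05 -.008 .015 0 0 0 1;.05 -.008 .015 0 0 0 0;.05 -.007 .012 0 0 0 0;.05 -.002 .005 0 0 0 0;.05 0 0 0 0 0 0;.05 0 0 0 0 0 0;.05 0 0 0 0 0 0;.05 0 0 0 0 0 0'
python3 - <<'E'
from h import *
rel([.604,.089,.0275],90.85)
E
```

```text
clock: 14.25
position: [0.6019, 0.0921, 0.0659]
tool_rot: [-3.141, -0.0, 1.592]
force: [-0.2, 1.1, -4.2]
grip_width: 0.0597
finger_force: 40.3
t 14.25 pos [0.6019 0.0921 0.0659] F [-0.2  1.1 -4.2] w 0.0597 yaw 91.2 shift mm [-3.2  2.  38.4] turn deg [-0.04 -0.01  0.35]
```

```bash

python3 -m crank '.05 -.003 .002 .004 0 0 .35;.05 0 0 .008 0 0 0;.05 0 0 .010 0 0 0;.05 0 0 .008 0 0 0;.05 0 0 .005 0 0 0;.05 0 0 .002 0 0 0;.05 0 0 .001 0 0 0;.05 0 0 .0005 0 0 0'
python3 - <<'E'
from h import *
rel([.604,.089,.0265],90.85)
E
```

```text
clock: 14.92
position: [0.6047, 0.0885, 0.0274]
tool_rot: [-3.142, 0.0, 1.585]
force: [-0.3, 0.3, -5.9]
grip_width: 0.0596
finger_force: 40.3
t 14.92 pos [0.6047 0.0885 0.0274] F [-0.3  0.3 -5.9] w 0.0596 yaw 90.8 shift mm [ 0.5 -0.7  0.9] turn deg [-0.    0.   -0.05]
```

```bash

python3 -m crank '.05 0 0 .0003 0 0 0;.05 0 0 .0003 0 0 0;.05 0 0 .0003 0 0 0;.05 0 0 .0002 0 0 0;.05 0 0 0 0 0 0;.05 0 0 0 0 0 0;.05 0 0 0 0 0 0;.05 0 0 0 0 0 0'
```

```text
clock: 15.58
position: [0.6049, 0.0886, 0.0272]
tool_rot: [3.141, -0.0, 1.585]
force: [-4.2, -1.4, 6.9]
grip_width: 0.0598
finger_force: 41.6
```

```bash

python3 -m crank '.0854 0 0 0 0 0 0;.0854 0 0 0 0 0 0;.0854 0 0 0 0 0 0;.0854 0 0 0 0 0 0;.0854 0 0 -.010 0 0 0;.0854 0 0 -.025 0 0 0;.0854 0 0 -.030 0 0 0;.0854 0 0 -.025 0 0 0'
python3 -m crank '.0854 0 0 0 0 0 0;0 .020 0 -.02 0 0 0;0 .020 0 -.02 0 0 0;0 .020 0 -.02 0 0 0;0 .020 0 -.02 0 0 0;0 0 0 -.02 0 0 0;0 0 0 0 0 0 0;0 0 0 0 0 0 0'
python3 - <<'E'
from h import *
np.set_printoptions(precision=4,suppress=True)
rel([.6027,.172,.032],90.85)
snap('wrist','wr4'); w=wcloud(load('wr4'))
for lo in(.049,.037):
  m=(w[...,2]>lo)&(w[...,2]<.062)&(np.hypot(w[...,0]-.604,w[...,1]-.088)<.085); p=w[m]
  print(np.median(p[:,2]),cv2.minAreaRect((p[:,:2]*1000).astype(np.float32)))
E
```

```text
clock: 16.25
position: [0.6048, 0.0883, 0.1186]
tool_rot: [3.141, 0.0, 1.585]
force: [0.2, 0.1, 0.2]
grip_width: 0.0857
finger_force: 0.0
clock: 16.92
position: [0.6039, 0.1687, 0.2175]
tool_rot: [3.14, -0.001, 1.585]
force: [-0.1, -1.1, -0.0]
grip_width: 0.0006
finger_force: 0.0
t 16.92 pos [0.6039 0.1687 0.2175] F [-0.1 -1.1 -0. ] w 0.0006 yaw 90.82 shift mm [  3.2  -1.4 185.5] turn deg [ 0.1  -0.03 -0.03]
0.05347228571951455 ((603.9153442382812, 74.32160949707031), (142.4039764404297, 54.1312141418457), 89.91095733642578)
0.05320600474808995 ((604.650390625, 75.86254119873047), (60.61956787109375, 145.42416381835938), 0.770625114440918)
```

View pics/wr4.png

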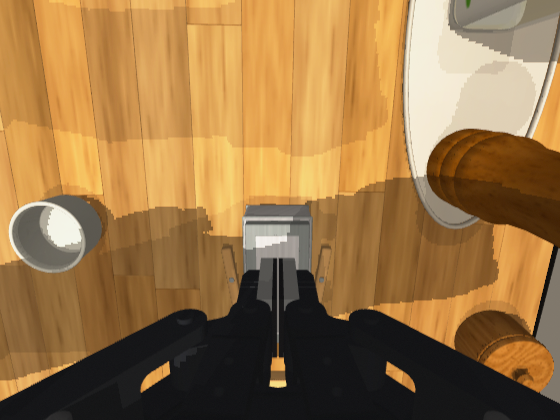

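The tin stands upright between the flared strips in the mouth: its rear edge is at v≈207–220, and the strips' ends are at (229,262) and (325,262). Next I'll go down behind it with the fingers closed.

```bash

python3 -m crank '0 .0035 -.0014 .025 0 0 0;0 0 0 .035 0 0 0;0 0 0 .035 0 0 0;0 0 0 .035 0 0 0;0 0 0 .030 0 0 0;0 0 0 .015 0 0 0;0 0 0 .007 0 0 0;0 0 0 .0035 0 0 0'
python3 -m crank '0 -.003 0 0 0 0 0;0 -.003 0 0 0 0 0;0 -.003 0 0 0 0 0;0 -.003 0 0 0 0 0;0 -.003 0 0 0 0 0;0 -.003 0 0 0 0 0;0 -.003 0 0 0 0 0;0 -.003 0 0 0 0 0'
```

```text
clock: 17.63
position: [0.6014, 0.1712, 0.0294]
tool_rot: [-3.139, 0.001, 1.584]
force: [0.0, -1.4, 0.2]
grip_width: 0.0002
finger_force: 0.0
clock: 18.3
position: [0.6026, 0.1481, 0.0311]
tool_rot: [3.141, -0.0, 1.585]
force: [-0.9, 4.0, 2.5]
grip_width: -0.0002
finger_force: 1.9
```

```bash

python3 -m crank '0 -.004 0 0 0 0 0;0 -.004 0 0 0 0 0;0 -.004 0 0 0 0 0;0 -.004 0 0 0 0 0;0 -.004 0 0 0 0 0;0 -.004 0 0 0 0 0;0 -.004 0 0 0 0 0;0 -.002 0 0 0 0 0'
python3 - <<'E'
from h import *
rel([.6045,.060,.0315],90.85)
E
```

```text
clock: 18.97
position: [0.6029, 0.1172, 0.0309]
tool_rot: [-3.142, 0.0, 1.584]
force: [-0.5, 3.5, 2.7]
grip_width: 0.0
finger_force: 1.9
t 18.97 pos [0.6029 0.1172 0.0309] F [-0.5  3.5  2.7] w 0.0 yaw 90.78 shift mm [-57.2   0.8  -0.6] turn deg [-0.    0.02 -0.07]
```

```bash

python3 -m crank '0 -.004 .0001 0 0 0 0;0 -.004 .0001 0 0 0 0;0 -.004 .0001 0 0 0 0;0 -.004 .0001 0 0 0 0;0 -.004 .0001 0 0 0 0;0 -.004 .0001 0 0 0 0;0 -.004 .0001 0 0 0 0;0 -.003 .0001 0 0 0 0'
python3 -m crank '0 -.003 0 0 0 0 0;0 -.003 0 0 0 0 0;0 -.003 0 0 0 0 0;0 -.003 0 0 0 0 0;0 -.002 0 0 0 0 0;0 -.002 0 0 0 0 0;0 -.001 0 0 0 0 0;0 0 0 0 0 0 0'
```

```text
clock: 19.63
position: [0.6041, 0.0864, 0.0309]
tool_rot: [-3.141, 0.0, 1.585]
force: [0.5, 4.0, 1.8]
grip_width: -0.0
finger_force: 1.8
clock: 20.3
position: [0.6043, 0.0696, 0.0309]
tool_rot: [-3.142, 0.0, 1.585]
force: [-0.4, 0.4, -0.1]
grip_width: 0.0001
finger_force: 0.0
```

```bash

python3 -m crank '0 -.0015 0 0 0 0 0;0 -.0015 0 0 0 0 0;0 -.0015 0 0 0 0 0;0 -.0015 0 0 0 0 0;0 -.0015 0 0 0 0 0;0 -.0015 0 0 0 0 0;0 -.0015 0 0 0 0 0;0 -.0015 0 0 0 0 0'
```

```text
clock: 20.97
position: [0.6045, 0.0578, 0.0308]
tool_rot: [-3.141, 0.0, 1.585]
force: [-0.2, 2.5, -1.0]
grip_width: -0.0003
finger_force: 1.1
```

```bash
python3 - <<'E'
from h import *
w=wcloud(load('wr3'))
m=(w[...,2]>.028)&(w[...,2]<.042)&(abs(w[...,0]-.606)<.016)&(w[...,1]<-.05)&(w[...,1]>-.13); p=w[m]
q=p[p[:,1]>p[:,1].max()-.012]
print(np.sort(q[:,1])[::-1][:40:3].round(4), q[:,2].max())
E
python3 -m crank '0 -.0005 0 0 0 0 0;0 -.0005 0 0 0 0 0;0 -.0005 0 0 0 0 0;0 -.0005 0 0 0 0 0;0 0 0 0 0 0 0;0 0 0 0 0 0 0;0 0 0 0 0 0 0;0 0 0 0 0 0 0'
```

```text
[-0.0852 -0.0853 -0.0854 -0.0854 -0.0856 -0.0857 -0.0858 -0.0859 -0.0859
 -0.086  -0.0861 -0.0863 -0.0865 -0.0868] 0.03817286132162567
clock: 21.63
position: [0.6045, 0.0559, 0.0309]
tool_rot: [3.142, 0.0, 1.585]
force: [0.6, 0.4, 0.4]
grip_width: -0.0002
finger_force: 0.2
```

```bash

python3 -m crank '0 -.001 0 0 0 0 0;0 -.001 0 0 0 0 0;0 -.001 0 0 0 0 0;0 -.001 0 0 0 0 0;0 -.0005 0 0 0 0 0;0 0 0 0 0 0 0;0 0 0 0 0 0 0;0 0 0 0 0 0 0'
```

```text
clock: 22.3
position: [0.6047, 0.0513, 0.0309]
tool_rot: [3.142, 0.0, 1.585]
force: [-0.2, 0.0, 0.0]
grip_width: 0.0001
finger_force: 0.2
```

```bash
python3 -m crank '0 -.0002 0 0 0 0 0;0 -.0002 0 0 0 0 0;0 -.0002 0 0 0 0 0;0 -.0001 0 0 0 0 0;0 -.0001 0 0 0 0 0;0 0 0 0 0 0 0;0 0 0 0 0 0 0;0 0 0 0 0 0 0'
```

```text
clock: 22.97
position: [0.6047, 0.0508, 0.0309]
tool_rot: [3.142, -0.0, 1.585]
force: [0.2, 2.6, 1.8]
grip_width: 0.0
finger_force: 1.6
```

```bash
python3 -m crank '0 -.0002 0 0 0 0 0;0 -.0002 0 0 0 0 0;0 -.0002 0 0 0 0 0;0 -.0002 0 0 0 0 0;0 0 0 0 0 0 0;0 0 0 0 0 0 0;0 0 0 0 0 0 0;0 0 0 0 0 0 0'
```

```text
clock: 23.63
position: [0.6047, 0.0499, 0.0309]
tool_rot: [3.142, 0.0, 1.585]
force: [-0.5, 1.3, 1.9]
grip_width: -0.0003
finger_force: 1.3
```

```bash
python3 -m crank '0 -.0002 0 0 0 0 0;0 -.0002 0 0 0 0 0;0 -.0002 0 0 0 0 0;0 -.0001 0 0 0 0 0;0 0 0 0 0 0 0;0 0 0 0 0 0 0;0 0 0 0 0 0 0;0 0 0 0 0 0 0'
```

```text
clock: 24.3
position: [0.6047, 0.0492, 0.0309]
tool_rot: [3.142, 0.0, 1.585]
force: [0.1, 3.7, 2.5]
grip_width: -0.0003
finger_force: 1.7
```

```bash
python3 -m crank '0 -.0002 0 0 0 0 0;0 -.0002 0 0 0 0 0;0 -.0002 0 0 0 0 0;0 0 0 0 0 0 0;0 0 0 0 0 0 0;0 0 0 0 0 0 0;0 0 0 0 0 0 0;0 0 0 0 0 0 0'
```

```text
clock: 24.97
position: [0.6047, 0.0486, 0.0309]
tool_rot: [3.142, 0.0, 1.585]
force: [-0.9, 3.8, 1.9]
grip_width: -0.0002
finger_force: 1.6
```

```bash
python3 -m crank '0 -.0002 0 0 0 0 0;0 -.0002 0 0 0 0 0;0 -.0002 0 0 0 0 0;0 0 0 0 0 0 0;0 0 0 0 0 0 0;0 0 0 0 0 0 0;0 0 0 0 0 0 0;0 0 0 0 0 0 0'
```

```text
clock: 25.63
position: [0.6047, 0.048, 0.0309]
tool_rot: [-3.142, 0.0, 1.585]
force: [0.3, 3.9, 2.8]
grip_width: 0.0001
finger_force: 1.6
```

```bash
python3 -m crank '0 -.0002 0 0 0 0 0;0 -.0002 0 0 0 0 0;0 -.0002 0 0 0 0 0;0 0 0 0 0 0 0;0 0 0 0 0 0 0;0 0 0 0 0 0 0;0 0 0 0 0 0 0;0 0 0 0 0 0 0'
```

```text
clock: 26.3
position: [0.6047, 0.0474, 0.0309]
tool_rot: [-3.142, 0.0, 1.585]
force: [-0.4, 2.3, 2.8]
grip_width: 0.0
finger_force: 1.6
```

```bash
python3 -m crank '0 -.0002 0 0 0 0 0;0 -.0002 0 0 0 0 0;0 -.0002 0 0 0 0 0;0 0 0 0 0 0 0;0 0 0 0 0 0 0;0 0 0 0 0 0 0;0 0 0 0 0 0 0;0 0 0 0 0 0 0'
```

```text
clock: 26.97
position: [0.6047, 0.0468, 0.0309]
tool_rot: [3.142, 0.0, 1.585]
force: [1.0, 3.4, 2.4]
grip_width: 0.0003
finger_force: 1.6
```

```bash
python3 -m crank '0 -.0002 0 0 0 0 0;0 -.0002 0 0 0 0 0;0 -.0002 0 0 0 0 0;0 0 0 0 0 0 0;0 0 0 0 0 0 0;0 0 0 0 0 0 0;0 0 0 0 0 0 0;0 0 0 0 0 0 0'
```

```text
clock: 27.63
position: [0.6047, 0.0467, 0.0309]
tool_rot: [-3.142, -0.0, 1.585]
force: [-1.2, 5.4, 2.7]
grip_width: 0.0
finger_force: 3.0
```

```bash
python3 -m crank '0 -.0002 0 0 0 0 0;0 -.0002 0 0 0 0 0;0 0 0 0 0 0 0;0 0 0 0 0 0 0;0 0 0 0 0 0 0;0 0 0 0 0 0 0;0 0 0 0 0 0 0;0 0 0 0 0 0 0'
```

```text
clock: 28.3
position: [0.6047, 0.0468, 0.0309]
tool_rot: [-3.142, -0.001, 1.586]
force: [1.1, 7.5, 2.8]
grip_width: -0.0001
finger_force: 3.9
```

```bash
python3 -m crank '0 -.0003 0 0 0 0 0;0 -.0003 0 0 0 0 0;0 -.0003 0 0 0 0 0;0 -.0001 0 0 0 0 0;0 0 0 0 0 0 0;0 0 0 0 0 0 0;0 0 0 0 0 0 0;0 0 0 0 0 0 0'
```

```text
clock: 28.97
position: [0.6047, 0.0467, 0.0309]
tool_rot: [-3.142, -0.002, 1.586]
force: [0.2, 12.1, 2.1]
grip_width: -0.0002
finger_force: 6.2
```

The tin is firmly on the stop: 12 N with no further motion, at the place measured for the pad. I'll back off and check.

```bash
python3 -m crank '0 .004 0 0 0 0 0;0 .010 0 0 0 0 0;0 .020 0 0 0 0 0;0 .025 0 0 0 0 0;0 .025 0 0 0 0 0;0 .015 0 -.015 0 0 0;0 0 0 -.030 0 0 0;0 0 0 -.035 0 0 0'
python3 -m crank '0 .02 .02 -.03 0 0 0;0 .02 .02 -.03 0 0 0;0 .02 .02 -.02 0 0 0;0 .02 .02 0 0 0 0;0 .02 .02 0 0 0 0;0 0 0 0 0 0 0;0 0 0 0 0 0 0;0 0 0 0 0 0 0'
python3 - <<'E'
from h import *
np.set_printoptions(precision=4,suppress=True)
d=snap('top','top1'); snap('scene','scene1')
w=wcloud(load('top1'))
m=(w[...,2]>.048)&(w[...,2]<.066)&(abs(w[...,0]-.605)<.05)&(abs(w[...,1]+.02)<.09); p=w[m]
print(p[:,1].min(),p[:,1].max(),p[:,0].min(),p[:,0].max())
a=cv2.resize(cv2.imread('pics/top1.png')[120:245,225:425],(800,500),interpolation=cv2.INTER_CUBIC)
cv2.imwrite('pics/fin.png',a)
E
```

```text
clock: 29.63
position: [0.6019, 0.1451, 0.1101]
tool_rot: [-3.138, 0.001, 1.587]
force: [-0.1, -0.9, 0.4]
grip_width: 0.0
finger_force: 0.0
clock: 30.3
position: [0.7015, 0.2448, 0.1903]
tool_rot: [-3.141, 0.001, 1.584]
force: [-0.5, -0.3, 0.3]
grip_width: -0.0002
finger_force: 0.0
-0.07896632958377652 0.035319660410201174 0.5593319068277478 0.6420349867937477
```

View pics/fin.png

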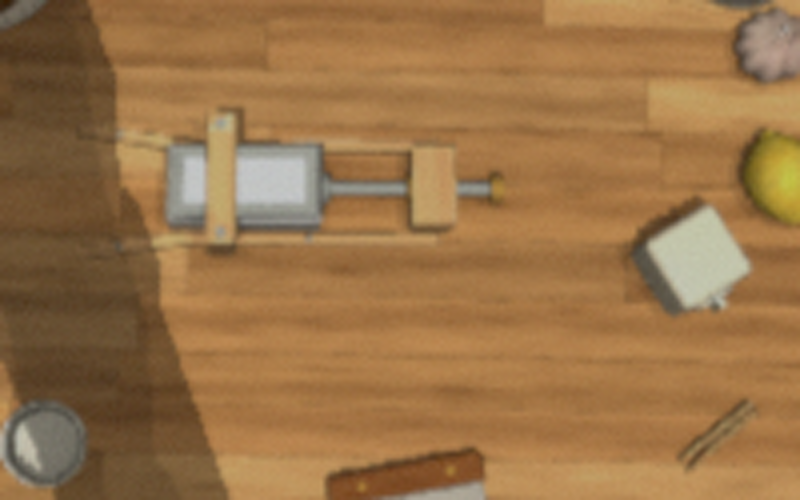

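The tin lies straight under the bar, from (167,185) to (323,185), with its end against the pad at (326,187). The ramekin at (43,443) and the timer at (690,257) have not moved.

```bash
python3 -c "
from workcell import bot
print(bot.job_done())"
```

```text
the job is handed in; nothing more can be done
None
```

The job is handed in: the lid is pressed home (about 14 N), and the tin stands between the strips under the bar, firmly against the end stop (about 12 N), with the ramekin and timer untouched, after about 30 s of robot time.

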